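# Fit a charged battery pack in the counter scale

### The arm

A 6-joint arm with a two-finger parallel gripper is mounted at the origin on the work surface. World frame = base frame: x ahead of the robot, y to its left, z up, the work surface at z = 0. Lengths are in m, angles in rad, forces in N, time in s.
With the tool pointing down it reaches from about 0.25 to 0.775 m from the base axis. Payload 4 kg.
Tool frame: the origin (TCP) lies at the very end of the fingers, on their centre line; the grasp point (between the pads) lies 19 mm behind it; y points along the fingers, x is the direction in which the jaws open and shut, and the axes are right-handed (so a half turn about y gives the same grasp; the last joint's range is limited). The gripper opens to 94 mm and grips with 3 to 60 N. Pads are 16 mm wide; open, the fingers measure 119 mm over their backs; the gripper's body (75 mm by 177 mm) begins 78 mm behind the grasp point.
Start: joints at [1.229, 0.087, 1.371, -0, 1.684, -0.103], TCP at [0.13, 0.534, 0.206] pointing down, gripper open.
Joint ranges: [-3.1, 3.1], [-0.76, 2.03], [0.27, 2.55], [-1.08, 4.22], [0.17, 2.65], [-2.57, 2.57]. Speed limits (rad/s): [2.79, 2.79, 3.14, 3.14, 3.14, 3.14].

### API

Orientations are given as [roll, pitch, yaw] about the fixed x, y, z axes, in that order (R = Rz(yaw) Ry(pitch) Rx(roll)).
In Python, from bench import robot, snapshot, workorder gives the robot as it stands.
- The arm moves only by the tool play_rows, never from a script. Its argument "steps" is a list of rows, each an object of numbers: "x", "y", "z": the shift along the world's x, y, z in m; "rx", "ry", "rz": the turn, a rotation vector about the world's x, y, z in rad; "hand": the finger opening in m, from 0 to 0.094. A call has 1 to 8 rows; each row shifts and turns the commanded pose from where the row before left it; what a row does not reach is not made up. A row lasts 1/8 s, in which the tool goes at most 62.5 mm and 10.7 degrees, less where a joint would pass 70% of its speed; a pose out of reach is approached as far as the arm can. A call is refused whole if a number of a shift passes 0.0625 or a number of a turn 0.188, either way. A call with a gripper value outside its range is refused whole. The fingers move at their own pace and stop on an object; the grip force is fixed at half the most. Time passes only in rows, so rows that do not move let the fingers close. It gives the time, the measured TCP pose, the force and the opening at its end, in the units of the state.
- robot.get_obs(): the state, without advancing time (a new reading comes with each control period).
- snapshot(name): name is "scene" or "side" or "wrist"; returns a dict with "color" (480x640x3 uint8, red, green, blue), "range_z" (480x640 float32, m along the optical axis (not along the pixel's ray), 0 where there is no reading), "fov_y" (degrees; the focal length in pixels is half the picture's height over the tangent of half this angle, whatever the lens; pixels are square), "cx", "cy" (the principal point, pixels), "k1" (the pictures are not rectified: a ray, as slopes to the right and down, at radius r is drawn at 1 + k1 r^2 times it, then the intrinsics apply), "T" (4x4, takes a point from camera to world coordinates). Camera axes: x right, y down, z forward; pixel columns grow to the right and rows downward; lengths in m; the calibration is good to about 2 mm. A picture is of the moment at which its call begins.
- workorder.close_job(): hands the job in, once; it reports no verdict.
The state is a dict: "time": time; "joint_positions": joint angles; "qvel": joint speeds; "joint_torque": joint torques, N m; "tool_pos": TCP position; "ee_rot": TCP orientation; "wrist_force": force on the tool from outside, world axes, zero at the start; "wrist_torque": the same for the moment, N m; "width": finger opening in m.
Only numpy, scipy, OpenCV 4.12 (cv2) and the standard library are available. Lean on these libraries where they do the work, as an engineer would, in place of code of your own. Each camera call takes 0.05 s, during which the arm holds its last target.

### The job

Put the charged battery pack (green top) from the dock into the scale's battery bay and close the bay up again: hold the cover's yellow tab pressed down, without forcing it, while sliding the cover fully open, lay the pack flat in the cradle on the bay floor without dropping it, then slide the cover fully shut the same way so that the tab springs up. The dock lets the pack be taken only by its ends and the bay only by its sides, so put it down on the way and take it again; leave everything else where it is.

Things in the scene. Friction and masses are not known exactly. Their poses are not given: they have to be found in the camera images.
- bay (a point): (sizes in mm) centre of the floor of the scale's battery bay, 18 above the counter. The bay is an upright-walled well, 120 in x, 72 in y, 42 deep below the scale's deck (deck top 60 above the counter). A pack lies flat in the cradle in the middle of its floor, 66 length along y, either way round. Axes as scale
- scale: (mm) fixed white bench scale; x runs from the low keypad deck towards the steel platform, y along the cover's rails, z up. Origin on the counter, 60 in +y of the bay. Rails (10 wide, 10 above the deck) at x = +72 and -72; platform, top 90 above the counter, from x = 110
- cradle (a point): (mm) cradle on the bay floor, same point and axes as bay: four blue ribs, 10 high, in the bay's corners leave 46 (x) by 72 (y) for the pack. In the middle 40 of y the bay is free of ribs, so fingers have 37 of room on the pack's +x and -x sides, and none at its y ends
- tab_pad: (mm) yellow release tab in the middle of the grey cover, 36 (x) by 50 (y), thin arms to both rails, axes as scale. Origin: centre of its pressing face, 78 above the counter when up; a 3 thick, 5 high lip crosses each y end (44 clear between lips). Travels with the cover, a plate 130 (x) by 88 (y) with its top 67 above the counter
- cover (a joint): sliding battery cover, m: 0 = shut over the bay, 0.084 = fully open, bay uncovered; it grows along the scale's +y. Slides with 1 to 3 N once released. Its latch engages at 0, 0.028, 0.056 and 0.084 whenever the tab is let up (2 mm play) and holds both ways; between those places the tab cannot come up fully
- tab (a joint): how far the release tab is pressed down, m: 0 = up (latched), 0.008 = hard stop; springs up, 3.5 N at the start, 6.3 N at 0.004 where the latch lets go, 9.1 N at the stop: hold it with 7 to 9 N. More than 40 N on it breaks it. It must be held down while the cover slides
- fresh: (mm) centre of the charged battery pack, a black block 66 (x) by 40 (y) by 30 (z), about 0.2 kg, with a GREEN top. At the start it lies flat in one of the dock's two slots, underside 12 above the counter. Grey walls rise to 50 above the counter along the middle 46 of its long sides, so it can only be taken by its two ends (66 apart, along its x); 6 high lips stand just beyond the ends
- spent: (mm) centre of the flat (used-up) battery pack, same block with a RED top, in the dock's other slot (slots 60 apart); stays there
- dock: (mm) black fixed dock 110 (x) by 136 (y), base 12 high, origin under its centre; slots at y = +30 and -30, packs lie along its x
- mat: (mm) fixed black rubber mat on the counter between dock and scale, 120 (x) by 110 (y) by 3 high, origin under its centre; a clear place to put the pack down and take it another way
- can_a: (mm) bystander, origin at its underside: red-banded drinks can standing on the scale's platform; leave alone
- can_b: (mm) bystander, origin at its underside: blue-banded drinks can standing behind the dock; leave alone
- bottle: (mm) bystander, origin at its underside: clear bottle, 190 tall; leave alone
- tape: (mm) bystander, origin at its underside: cardboard tape ring, 84 across, 25 tall; leave alone
- driver: (mm) bystander: screwdriver lying on the counter; leave alone
- mug: (mm) bystander, origin at its underside: blue mug, 90 tall; leave alone
There are look-alikes about, which are no part of the job. Leave any orange look-alike of the fresh alone.

How it is judged:
By the outcome, as a careful person would: the job done as asked, in the order asked, and still so for the second after the job is handed in, with the robot touching nothing.
It also fails if it takes over 72 s, if anything falls off the work surface, if the arm or the gripper's body presses on something with over 40 N, if the wrist force passes 120 N, or if a joint passes its speed limit or range.

## Working session

There is one attempt and no reset: what is moved stays moved. The work goes in short steps, Python scripts to look and compute and a tool call to move; the robot and the scene stay as the last step left them, time stands still between calls to the robot, and variables do not carry over. Pictures are saved under pics/ and viewed, and the job is handed in when it is done.

Besides the shell and the picture viewer there is one more tool, called by a JSON object that holds its "api" and its "payload". play_rows: Moves the arm, as the interface text tells. Its arguments: {"type":"object","properties":{"steps":{"type":"array"}},"required":["steps"]}

```bash
mkdir -p pics; ls
cat > h.py <<'E'
import numpy as np, cv2
from bench import robot, snapshot, workorder
def snap(name,fn):
    s=snapshot(name); cv2.imwrite('pics/'+fn+'.png',s['color'][:,:,::-1]); np.savez('pics/'+fn+'.npz',**{k:np.array(v) for k,v in s.items()}); return s
def load(fn): return dict(np.load('pics/'+fn+'.npz'))
def rays(s,uv):
    uv=np.atleast_2d(np.array(uv,float)); f=240/np.tan(np.radians(float(s['fov_y']))/2)
    d=np.stack([(uv[:,0]-s['cx'])/f,(uv[:,1]-s['cy'])/f],1)
    r=d.copy()
    for _ in range(20): r=d/(1+float(s['k1'])*(r**2).sum(1,keepdims=True))
    return np.c_[r,np.ones(len(r))]
def onplane(s,uv,z):
    R=rays(s,uv)@s['T'][:3,:3].T; o=s['T'][:3,3]
    return o+R*((z-o[2])/R[:,2])[:,None]
def depthpts(s,uv):
    uv=np.atleast_2d(uv); z=s['range_z'][uv[:,1].astype(int),uv[:,0].astype(int)]
    return (rays(s,uv)*z[:,None])@s['T'][:3,:3].T+s['T'][:3,3]
def proj(s,P):
    P=np.atleast_2d(P); c=(P-s['T'][:3,3])@s['T'][:3,:3]; f=240/np.tan(np.radians(float(s['fov_y']))/2)
    r=c[:,:2]/c[:,2:]; r=r*(1+float(s['k1'])*(r**2).sum(1,keepdims=True))
    return r*f+[float(s['cx']),float(s['cy'])]
def cloud(s):
    v,u=np.mgrid[0:480,0:640]; return depthpts(s,np.c_[u.ravel(),v.ravel()]).reshape(480,640,3)
E
python3 - <<'E'
from h import *
for n in ['scene','side','wrist']:
    s=snap(n,n+'0'); print(n,s['fov_y'],s['cx'],s['cy'],s['k1'],s['T'].round(3).tolist())
print(robot.get_obs())
E
```

```text
pics
scene 43.40699530581978 318.65808250663395 236.9921173489577 -0.07051182427265333 [[-0.609, 0.594, -0.526, 1.255], [0.793, 0.445, -0.416, 0.626], [-0.013, -0.67, -0.742, 1.114], [0.0, 0.0, 0.0, 1.0]]
side 53.714449738620594 318.7766717263302 243.0251935165165 -0.022652052625024444 [[0.994, -0.096, 0.058, 0.446], [-0.111, -0.762, 0.638, -0.731], [-0.017, -0.641, -0.767, 1.045], [0.0, 0.0, 0.0, 1.0]]
wrist 66.67648061950945 316.64916703045384 240.25746669086712 -0.0391207154164461 [[0.236, 0.944, 0.229, 0.064], [0.972, -0.229, -0.057, 0.552], [-0.001, 0.236, -0.972, 0.384], [0.0, 0.0, 0.0, 1.0]]
{'time': 0.15, 'joint_positions': array([ 1.22892619e+00,  8.77852393e-02,  1.37187292e+00, -1.25059409e-05,
        1.68362954e+00, -1.03078720e-01]), 'qvel': array([-0.00152054, -0.002936  , -0.00601123, -0.0006291 ,  0.00150761,
       -0.00062932]), 'joint_torque': array([ 1.43766665e-03, -3.40647054e+01, -3.02790964e+01,  7.17939483e-02,
        3.05723352e-02, -1.21301828e-04]), 'tool_pos': array([0.12994568, 0.53399404, 0.2045904 ]), 'ee_rot': array([-1.57063427,  0.00168733,  1.33200364]), 'wrist_force': array([ 0.95476489,  0.82844125, -0.39503412]), 'wrist_torque': array([0.01623011, 0.00342785, 0.03328398]), 'width': 0.0936664516928497}
```

View pics/scene0.png

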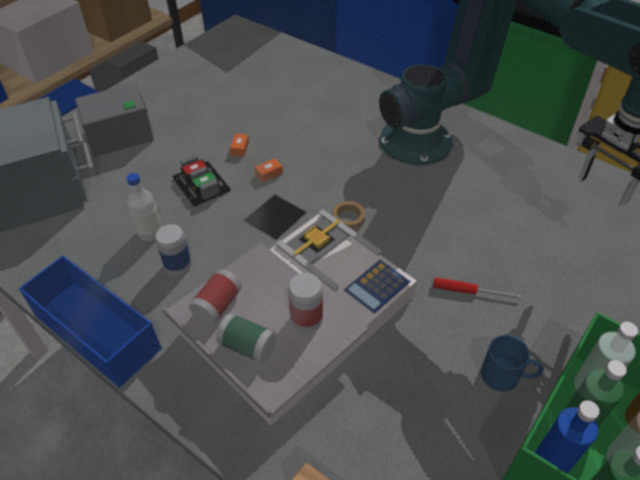

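View pics/side0.png

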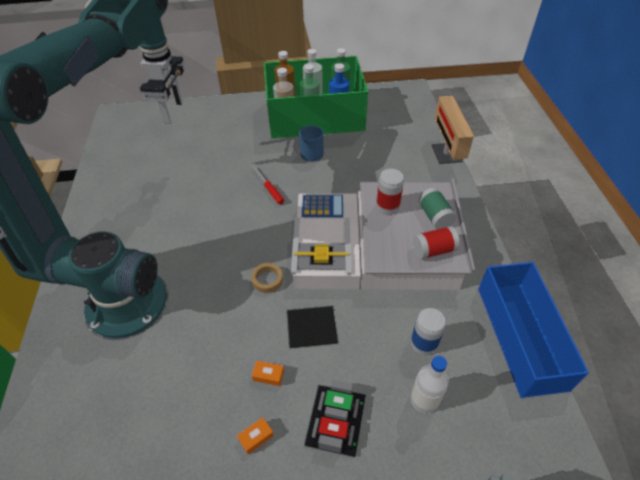

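View pics/wrist0.png

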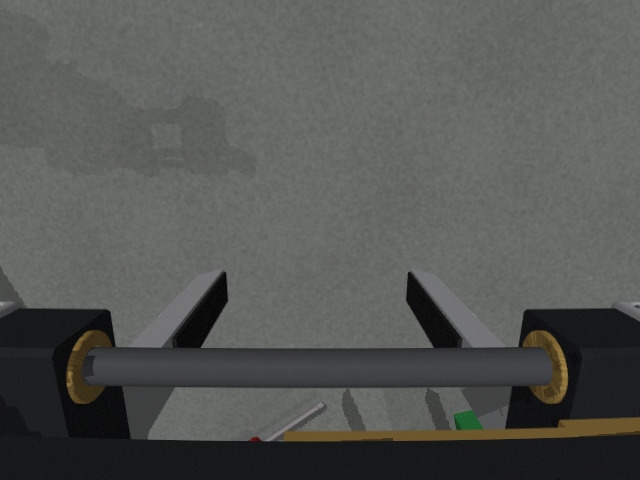

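The side view shows the green-topped pack at (339,400) in the dock. The red pack is at (333,428) and the orange look-alikes at (268,373) and (256,435). The yellow tab is at (322,254), the mat at (312,326) and the tape ring at (267,277). In the scene view the green pack is at (205,180) and the tab at (318,238). I choose green; measuring next.

```bash
cat > m.py <<'E'
from h import *
import sys
def blob(s,mask,near):
    n,l,st,c=cv2.connectedComponentsWithStats(mask.astype(np.uint8))
    i=min((i for i in range(1,n) if st[i,4]>15),key=lambda i:np.hypot(*(c[i]-near)))
    v,u=np.nonzero(l==i); return np.c_[u,v]
def rect(P):
    (c,(w,h),a)=cv2.minAreaRect((P[:,:2]*1000).astype(np.float32)); return np.round(c,1),round(w,1),round(h,1),round(a,1)
def hsv(s): return [x.astype(int) for x in cv2.split(cv2.cvtColor(s['color'],cv2.COLOR_RGB2HSV))]
E
python3 - <<'E'
from m import *
for n,g,r,y,m,rt in [('side0',(339,400),(333,428),(322,254),(312,326),0),('scene0',(205,180),(192,167),(318,238),(277,217),0)]:
    s=load(n); H,S,V=hsv(s)
    for nm,mask,c,z in [('green',(H>40)&(H<80)&(S>120),g,.042),('red',((H<6)|(H>174))&(S>150),r,.042),('yellow',(H>18)&(H<32)&(S>150),y,.078),('mat',V<45,m,.003),('dock',V<45,(g[0]-15,g[1]+30),.012)]:
        b=blob(s,mask,c); P=onplane(s,b,z); D=depthpts(s,b); print(n,nm,len(b),b.min(0),b.max(0),rect(P),'depthmed',np.median(D,0).round(4), 'z10-90',np.percentile(D[:,2],[10,90]).round(4))
s=load('side0'); im=s['color'][180:460,230:480,::-1]
cv2.imwrite('pics/crop1.png',cv2.resize(im,None,fx=2.1,fy=2.1,interpolation=cv2.INTER_CUBIC))
E
```

```text
side0 green 356 [324 390] [352 410] (array([ 515. , -340.2]), 35.7, 59.5, 71.4) depthmed [ 0.5145 -0.3412  0.043 ] z10-90 [0.0405 0.0454]
side0 red 405 [318 416] [348 438] (array([ 496.2, -397.4]), 35.9, 60.0, 70.4) depthmed [ 0.4962 -0.3981  0.0426] z10-90 [0.0404 0.0449]
side0 yellow 373 [295 245] [347 262] (array([521.2,  38. ]), 56.8, 135.9, 82.9) depthmed [0.5213 0.039  0.0764] z10-90 [0.0689 0.0803]
side0 mat 1664 [288 307] [336 346] (array([ 477.3, -130.4]), 103.5, 114.4, 89.4) depthmed [ 0.4767 -0.1334  0.0037] z10-90 [0.0013 0.0061]
side0 dock 395 [306 386] [329 447] (array([ 468., -358.]), 134.0, 26.3, 71.0) depthmed [ 0.4607 -0.3628  0.0124] z10-90 [0.0096 0.0225]
scene0 green 36 [206 173] [214 179] (array([ 492.6, -338.1]), 25.4, 15.5, 71.0) depthmed [ 0.4959 -0.3354  0.0444] z10-90 [0.0424 0.0466]
scene0 red 95 [183 161] [204 174] (array([ 495.1, -402.2]), 31.6, 56.8, 76.9) depthmed [ 0.5012 -0.4029  0.0437] z10-90 [0.0402 0.0469]
scene0 yellow 269 [295 222] [337 253] (array([523.6,  38.2]), 46.4, 136.1, 82.2) depthmed [0.5265 0.0396 0.0798] z10-90 [0.0764 0.0837]
scene0 mat 928 [265 196] [304 237] (array([ 476.9, -129.5]), 102.9, 113.1, 89.0) depthmed [ 0.4664 -0.1137  0.0046] z10-90 [0.0012 0.0078]
scene0 dock 521 [174 169] [229 205] (array([ 508.7, -367.3]), 143.3, 108.1, 71.0) depthmed [ 0.5408 -0.3412  0.0132] z10-90 [0.0081 0.0319]
```

View pics/crop1.png

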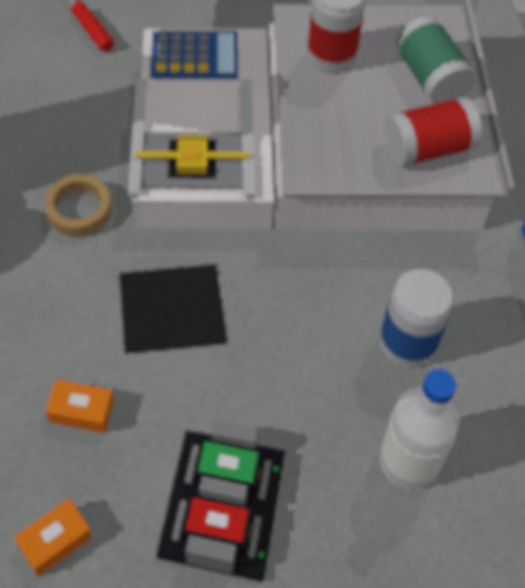

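Run:
```python
from m import *
s=load('side0')
for nm,uv in [('can_a top',(390,175)),('red lying',(425,240)),('can_b top',(430,316)),('bottle cap',(439,364)),('tape',(268,268)),('mug',(311,130)),('driver',(272,190)),('orangeA',(268,371)),('railL',(298,250)),('railR',(354,255)),('deck',(323,232)),('plat',(375,255))]:
    print(nm,depthpts(s,[uv]).round(3))
# yellow pad vs arm: pixels at z-plane
for n,c in [('side0',(322,254)),('scene0',(318,238))]:
    s=load(n);H,S,V=hsv(s); b=blob(s,(H>18)&(H<32)&(S>150),c); P=onplane(s,b,.078)
    a=np.radians(-7.5); L=(P[:,:2]-[.522,.038])@np.array([[np.cos(a),-np.sin(a)],[np.sin(a),np.cos(a)]])
    k=abs(L[:,1])>.010; print(n,'pad x range',L[k,0].min(),L[k,0].max(),'y',L[:,1].min(),L[:,1].max(),'arms x',L[:,0].min(),L[:,0].max())
```

```text
can_a top [[0.721 0.178 0.203]]
red lying [[ 0.774 -0.011  0.153]]
can_b top [[ 0.742 -0.203  0.116]]
bottle cap [[ 0.708 -0.351  0.189]]
tape [[0.377 0.055 0.015]]
mug [[0.549 0.576 0.069]]
driver [[0.403 0.349 0.025]]
orangeA [[ 0.366 -0.252  0.034]]
railL [[0.463 0.068 0.065]]
railR [[0.609 0.036 0.06 ]]
deck [[0.537 0.128 0.059]]
plat [[0.658 0.007 0.089]]
side0 pad x range -0.021252451145684536 0.020290509575903653 y -0.028601041065737614 0.02838702624092286 arms x -0.06873261686540363 0.06716020787684132
scene0 pad x range -0.018610376194850484 0.019887367787404134 y -0.02286271585290664 0.023689680984157073 arms x -0.06642326678887568 0.06968496714853009
```

{"api": "play_rows", "payload": {"steps": [{"x": 0.036, "y": -0.045, "rz": 0.054, "hand": 0}, {"x": 0.036, "y": -0.045, "rz": 0.054, "hand": 0}, {"x": 0.036, "y": -0.045, "hand": 0}, {"x": 0.036, "y": -0.045, "hand": 0}, {"x": 0.036, "y": -0.045, "hand": 0}, {"x": 0.036, "y": -0.045, "hand": 0}, {"x": 0.036, "y": -0.045, "hand": 0}, {"x": 0.036, "y": -0.045, "hand": 0}]}}

```text
schema error: expected keys x, y, z, rx, ry, rz, hand
```

{"api": "play_rows", "payload": {"steps": [{"x": 0.034, "y": -0.045, "hand": 0}, {"x": 0.034, "y": -0.045, "hand": 0}, {"x": 0.034, "y": -0.045, "hand": 0}, {"z": -0.02, "hand": 0}, {"z": -0.02, "hand": 0}, {"hand": 0}]}}

```text
schema error: expected keys x, y, z, rx, ry, rz, hand
```

Run:
```python
from m import *
s=snap('wrist','wrist1')
o=robot.get_obs(); print(o['tool_pos'],o['ee_rot'],o['wrist_force'],o['width'],o['time'])
```

```text
[0.12998484 0.5340886  0.20476503] [-1.57063259e+00  1.33742102e-03  1.33202981e+00] [-0.73010238 -0.62260485 -0.11582397] 0.09382409471389407 0.2
```

View pics/wrist1.png

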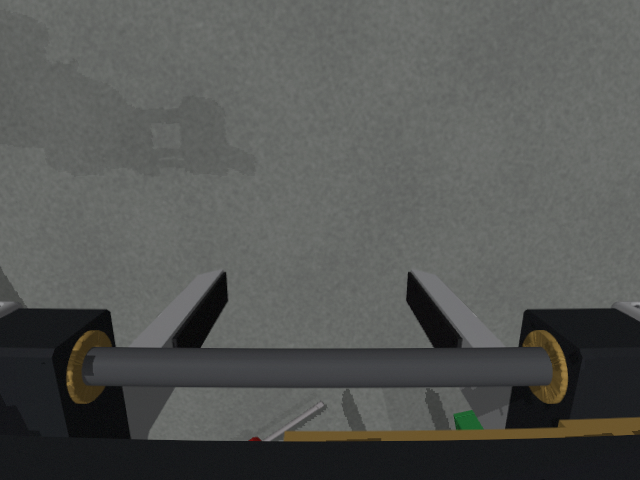

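All seven keys are needed in every row.

{"api": "play_rows", "payload": {"steps": [{"x": 0.036, "y": -0.045, "z": 0, "rx": 0, "ry": 0, "rz": 0.054, "hand": 0}, {"x": 0.036, "y": -0.045, "z": 0, "rx": 0, "ry": 0, "rz": 0.054, "hand": 0}, {"x": 0.036, "y": -0.045, "z": 0, "rx": 0, "ry": 0, "rz": 0, "hand": 0}, {"x": 0.036, "y": -0.045, "z": 0, "rx": 0, "ry": 0, "rz": 0, "hand": 0}, {"x": 0.036, "y": -0.045, "z": 0, "rx": 0, "ry": 0, "rz": 0, "hand": 0}, {"x": 0.036, "y": -0.045, "z": 0, "rx": 0, "ry": 0, "rz": 0, "hand": 0}, {"x": 0.036, "y": -0.045, "z": 0, "rx": 0, "ry": 0, "rz": 0, "hand": 0}, {"x": 0.036, "y": -0.045, "z": 0, "rx": 0, "ry": 0, "rz": 0, "hand": 0}]}}

```text
time: 1.2
tool_pos: [0.4189, 0.1728, 0.2055]
ee_rot: [-1.571, -0.0, 1.44]
wrist_force: [0.2, 0.2, -0.1]
width: 0.0176
```

{"api": "play_rows", "payload": {"steps": [{"x": 0.034, "y": -0.045, "z": 0, "rx": 0, "ry": 0, "rz": 0, "hand": 0}, {"x": 0.034, "y": -0.045, "z": 0, "rx": 0, "ry": 0, "rz": 0, "hand": 0}, {"x": 0.034, "y": -0.045, "z": 0, "rx": 0, "ry": 0, "rz": 0, "hand": 0}, {"x": 0, "y": 0, "z": -0.02, "rx": 0, "ry": 0, "rz": 0, "hand": 0}, {"x": 0, "y": 0, "z": -0.02, "rx": 0, "ry": 0, "rz": 0, "hand": 0}, {"x": 0, "y": 0, "z": 0, "rx": 0, "ry": 0, "rz": 0, "hand": 0}]}}

```text
time: 1.95
tool_pos: [0.5188, 0.0392, 0.1633]
ee_rot: [-1.566, 0.0, 1.44]
wrist_force: [0.2, -0.6, 0.4]
width: 0.0007
```

Run:
```python
from m import *
s=snap('wrist','wrist2')
o=robot.get_obs(); print(o['tool_pos'],o['ee_rot'],o['wrist_force'],o['width'],o['time'])
```

```text
[0.51956846 0.03936699 0.16481531] [-1.56883575e+00  1.03193867e-04  1.43991651e+00] [-0.25531273 -0.26291668  0.62337462] 0.0004930952682106154 2.0
```

View pics/wrist2.png

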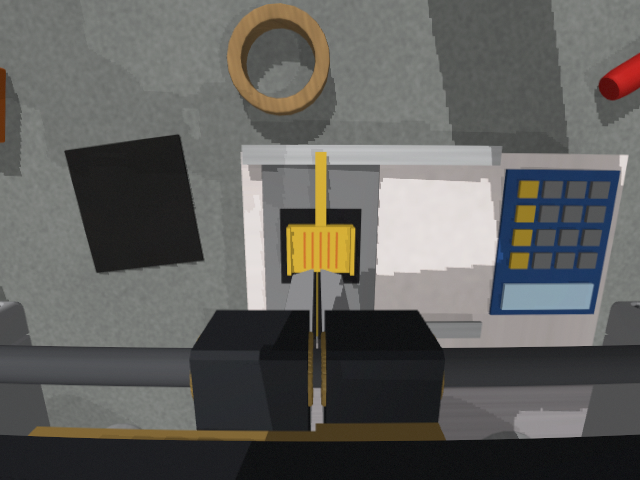

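The wrist view shows the tab pad from (288,226) to (355,275), with the closed fingertips over its near part. The left rail runs along row 155.

Run:
```python
from m import *
s=load('wrist2')
P=onplane(s,[(250,165),(480,165),(250,147),(490,147)],.07); print('rail',P.round(4)); 
for i in(0,2): d=P[i+1]-P[i]; print(np.degrees(np.arctan2(d[1],d[0])))
H,S,V=hsv(s); b=blob(s,(H>18)&(H<32)&(S>150)&(V>120),(320,240))
P=onplane(s,b,.078); a=np.radians(-7.5); M=np.array([[np.cos(a),-np.sin(a)],[np.sin(a),np.cos(a)]])
L=(P[:,:2]-[.522,.038])@M
k=(abs(L[:,1])>.008); print('pad x',L[k,0].min(),L[k,0].max())
for v in (235,240,250): 
    u=b[b[:,1]==v,0]; p=onplane(s,[(u.min(),v),(u.max(),v)],.083); print(v,u.min(),u.max(),((p[:,:2]-[.522,.038])@M).round(4))
# tip location by proj
print(proj(s,[[.5196,.0394,.1648]]), ((np.array([.5196,.0394])-[.522,.038])@M))
d=cloud(s); print('rows depth pad', d[238,320], d[160,320], d[255,300])
```

```text
rail [[ 4.535e-01 -2.000e-04  7.000e-02]
 [ 4.753e-01  1.683e-01  7.000e-02]
 [ 4.408e-01  2.000e-03  7.000e-02]
 [ 4.632e-01  1.762e-01  7.000e-02]]
82.61292062131281
82.65920211297988
pad x -0.07214108264206727 0.019383188276463775
235 286 354 [[-0.0131 -0.0202]
 [-0.0131  0.0294]]
240 287 354 [[-0.0093 -0.0196]
 [-0.0093  0.0295]]
250 287 354 [[-0.0018 -0.0197]
 [-0.0017  0.0297]]
[[314.64516599 289.09118464]] [-0.0025622   0.00107476]
rows depth pad [0.51274252 0.0439113  0.07921317] [0.45663485 0.05123414 0.07471093] [0.52395357 0.02728619 0.07853713]
```

{"api": "play_rows", "payload": {"steps": [{"x": 0.001, "y": 0.002, "z": -0.03, "rx": 0, "ry": 0, "rz": 0.002, "hand": 0}, {"x": 0, "y": 0, "z": -0.03, "rx": 0, "ry": 0, "rz": 0, "hand": 0}, {"x": 0, "y": 0, "z": -0.016, "rx": 0, "ry": 0, "rz": 0, "hand": 0}, {"x": 0, "y": 0, "z": -0.006, "rx": 0, "ry": 0, "rz": 0, "hand": 0}, {"x": 0, "y": 0, "z": -0.004, "rx": 0, "ry": 0, "rz": 0, "hand": 0}, {"x": 0, "y": 0, "z": 0, "rx": 0, "ry": 0, "rz": 0, "hand": 0}]}}

```text
time: 2.75
tool_pos: [0.5216, 0.0414, 0.0803]
ee_rot: [-1.572, -0.0, 1.442]
wrist_force: [-0.2, 0.8, 1.1]
width: 0.0006
```

{"api": "play_rows", "payload": {"steps": [{"x": 0, "y": 0, "z": -0.002, "rx": 0, "ry": 0, "rz": 0, "hand": 0}, {"x": 0, "y": 0, "z": -0.002, "rx": 0, "ry": 0, "rz": 0, "hand": 0}, {"x": 0, "y": 0, "z": -0.001, "rx": 0, "ry": 0, "rz": 0, "hand": 0}, {"x": 0, "y": 0, "z": 0, "rx": 0, "ry": 0, "rz": 0, "hand": 0}]}}

```text
time: 3.25
tool_pos: [0.5218, 0.0414, 0.0755]
ee_rot: [-1.573, -0.0, 1.442]
wrist_force: [-0.6, 0.9, 5.3]
width: 0.0003
```

{"api": "play_rows", "payload": {"steps": [{"x": 0, "y": 0, "z": -0.002, "rx": 0, "ry": 0, "rz": 0, "hand": 0}, {"x": 0, "y": 0, "z": -0.002, "rx": 0, "ry": 0, "rz": 0, "hand": 0}, {"x": 0, "y": 0, "z": 0, "rx": 0, "ry": 0, "rz": 0, "hand": 0}]}}

```text
time: 3.62
tool_pos: [0.5219, 0.0414, 0.0719]
ee_rot: [-1.573, -0.0, 1.442]
wrist_force: [-1.1, 0.4, 7.5]
width: 0.0004
```

{"api": "play_rows", "payload": {"steps": [{"x": 0.0004, "y": 0.003, "z": -0.0005, "rx": 0, "ry": 0, "rz": 0, "hand": 0}, {"x": 0.0008, "y": 0.006, "z": 0, "rx": 0, "ry": 0, "rz": 0, "hand": 0}, {"x": 0.0008, "y": 0.006, "z": 0, "rx": 0, "ry": 0, "rz": 0, "hand": 0}, {"x": 0, "y": 0, "z": 0, "rx": 0, "ry": 0, "rz": 0, "hand": 0}]}}

```text
time: 4.12
tool_pos: [0.5239, 0.0567, 0.0716]
ee_rot: [-1.573, -0.001, 1.442]
wrist_force: [-1.3, 0.0, 8.3]
width: 0.0005
```

Run:
```python
from m import *
s=snap('wrist','wrist3')
H,S,V=hsv(s); b=blob(s,(H>18)&(H<32)&(S>150)&(V>120),(320,240)); print(b.min(0),b.max(0))
```

```text
[267 164] [366 309]
```

View pics/wrist3.png

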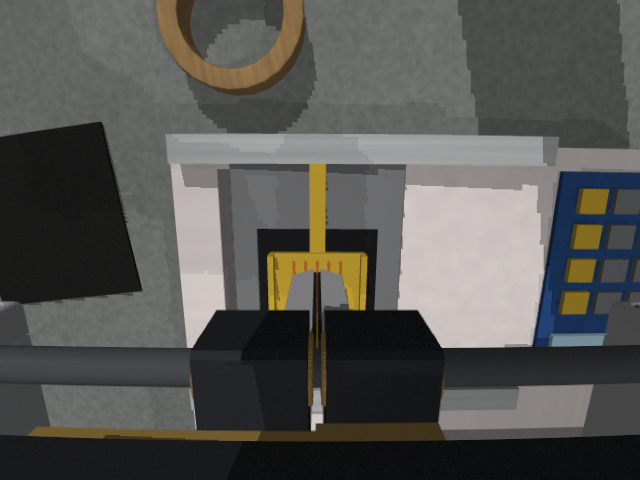

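The cover is moving with the tab (a dark gap shows at column 222), and the fingertips are centred on the pad.

{"api": "play_rows", "payload": {"steps": [{"x": 0.0008, "y": 0.006, "z": 0, "rx": 0, "ry": 0, "rz": 0, "hand": 0}, {"x": 0.0008, "y": 0.006, "z": 0, "rx": 0, "ry": 0, "rz": 0, "hand": 0}, {"x": 0.0008, "y": 0.006, "z": 0, "rx": 0, "ry": 0, "rz": 0, "hand": 0}, {"x": 0.0008, "y": 0.006, "z": 0, "rx": 0, "ry": 0, "rz": 0, "hand": 0}, {"x": 0.0008, "y": 0.006, "z": 0, "rx": 0, "ry": 0, "rz": 0, "hand": 0}, {"x": 0.0008, "y": 0.006, "z": 0, "rx": 0, "ry": 0, "rz": 0, "hand": 0}, {"x": 0, "y": 0, "z": 0, "rx": 0, "ry": 0, "rz": 0, "hand": 0}]}}

```text
time: 5.05
tool_pos: [0.5287, 0.0928, 0.0716]
ee_rot: [-1.573, -0.001, 1.442]
wrist_force: [-2.3, 0.1, 7.7]
width: 0.0006
```

{"api": "play_rows", "payload": {"steps": [{"x": 0.0008, "y": 0.006, "z": 0, "rx": 0, "ry": 0, "rz": 0, "hand": 0}, {"x": 0.0008, "y": 0.006, "z": 0, "rx": 0, "ry": 0, "rz": 0, "hand": 0}, {"x": 0.0008, "y": 0.006, "z": 0, "rx": 0, "ry": 0, "rz": 0, "hand": 0}, {"x": 0.0008, "y": 0.006, "z": 0, "rx": 0, "ry": 0, "rz": 0, "hand": 0}, {"x": 0.0008, "y": 0.006, "z": 0, "rx": 0, "ry": 0, "rz": 0, "hand": 0}, {"x": 0, "y": 0, "z": 0, "rx": 0, "ry": 0, "rz": 0, "hand": 0}]}}

```text
time: 5.8
tool_pos: [0.5327, 0.1229, 0.0717]
ee_rot: [-1.573, -0.001, 1.442]
wrist_force: [-2.0, 0.6, 8.4]
width: 0.0011
```

Run:
```python
from m import *
s=snap('wrist','wrist4')
H,S,V=hsv(s); b=blob(s,(H>18)&(H<32)&(S>150)&(V>120),(320,240)); print(b.min(0),b.max(0))
```

```text
[267 164] [367 309]
```

View pics/wrist4.png

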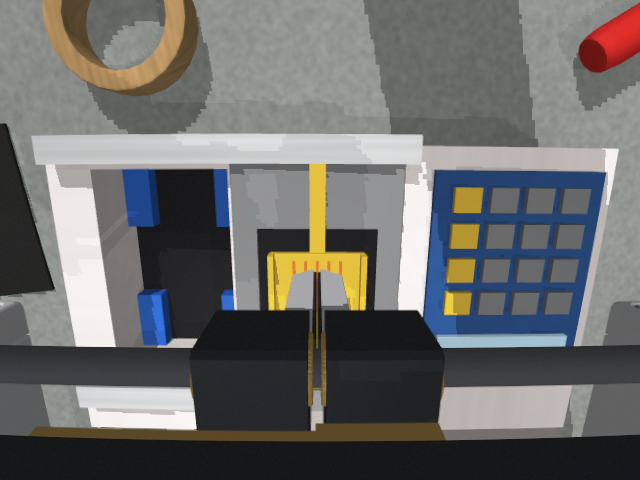

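{"api": "play_rows", "payload": {"steps": [{"x": 0.0001, "y": 0.001, "z": 0, "rx": 0, "ry": 0, "rz": 0, "hand": 0}, {"x": 0.0001, "y": 0.001, "z": 0, "rx": 0, "ry": 0, "rz": 0, "hand": 0}, {"x": 0.0001, "y": 0.001, "z": 0, "rx": 0, "ry": 0, "rz": 0, "hand": 0}, {"x": 0, "y": 0, "z": 0, "rx": 0, "ry": 0, "rz": 0, "hand": 0}]}}

```text
time: 6.35
tool_pos: [0.5329, 0.1243, 0.0716]
ee_rot: [-1.573, 0.002, 1.442]
wrist_force: [-1.6, -3.0, 7.9]
width: 0.0005
```

A reaction of -3 N along y says the cover is against its end stop. Releasing upward.

{"api": "play_rows", "payload": {"steps": [{"x": 0, "y": 0, "z": 0.003, "rx": 0, "ry": 0, "rz": 0, "hand": 0}, {"x": 0, "y": 0, "z": 0.004, "rx": 0, "ry": 0, "rz": 0, "hand": 0}, {"x": 0, "y": 0, "z": 0.015, "rx": 0, "ry": 0, "rz": 0, "hand": 0}, {"x": 0, "y": 0, "z": 0.03, "rx": 0, "ry": 0, "rz": 0, "hand": 0}, {"x": 0, "y": -0.01, "z": 0.05, "rx": 0, "ry": 0, "rz": 0, "hand": 0}, {"x": 0, "y": -0.05, "z": 0.02, "rx": 0, "ry": 0, "rz": 0, "hand": 0.09}, {"x": 0, "y": 0, "z": 0, "rx": 0, "ry": 0, "rz": 0, "hand": 0.09}]}}

```text
time: 7.22
tool_pos: [0.5333, 0.0635, 0.1947]
ee_rot: [-1.575, -0.001, 1.439]
wrist_force: [0.6, 0.1, -0.0]
width: 0.0169
```

Run:
```python
from m import *
s=snap('wrist','wrist5'); print(robot.get_obs()['tool_pos'])
s=snap('side','side5'); 
cv2.imwrite('pics/side5c.png',cv2.resize(s['color'][180:310,270:400,::-1],None,fx=4,fy=4,interpolation=cv2.INTER_CUBIC))
```

```text
[0.5325012  0.0648791  0.19293674]
```

View pics/wrist5.png

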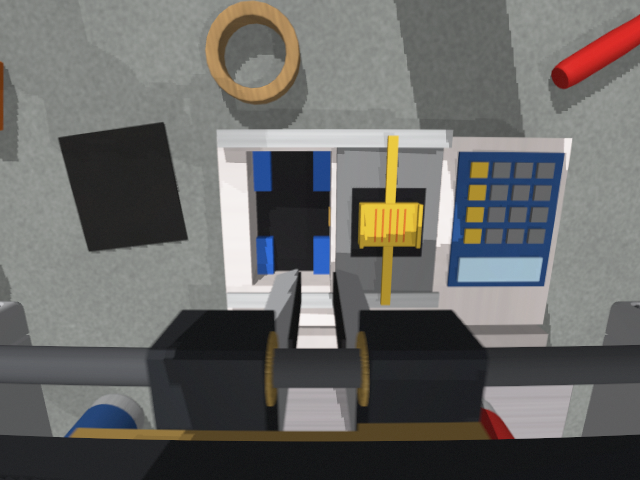

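View pics/side5c.png

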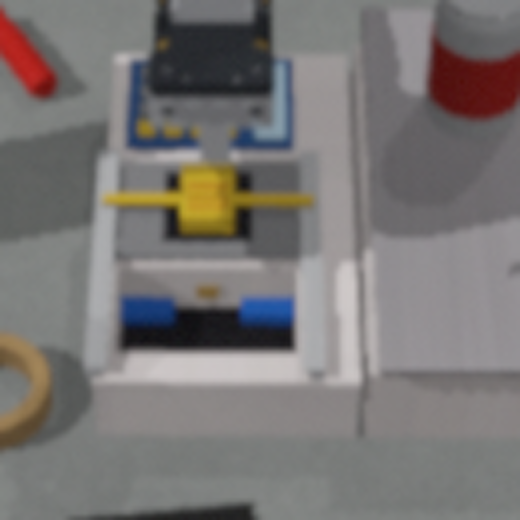

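The bay is open: the ribs appear in the wrist view at (262,171), (322,170), (265,255) and (321,255), and the tab sits at (390,224).

Run:
```python
from m import *
s=load('wrist5'); H,S,V=hsv(s); a=np.radians(-7.4); M=np.array([[np.cos(a),-np.sin(a)],[np.sin(a),np.cos(a)]])
mask=(H>105)&(H<125)&(S>180)&(V>60); cs=[]
for c in [(262,171),(322,170),(265,255),(321,255)]:
    b=blob(s,mask,c); P=onplane(s,b,.028); L=P[:,:2]@M; print(b.min(0),b.max(0),L.min(0).round(4),L.max(0).round(4)); cs.append((L.min(0),L.max(0)))
Y=np.mean([cs[0][1][1],cs[1][0][1],cs[2][1][1],cs[3][0][1]]); X=np.mean([cs[0][1][0],cs[1][1][0],cs[2][0][0],cs[3][0][0]])
print('bay local',X,Y,'world',M@[X,Y])
b=blob(s,(H>18)&(H<32)&(S>150)&(V>120),(390,224));P=onplane(s,b,.083);L=P[:,:2]@M
print('tab wrist: y',[ (L[b[:,1]==v,1].min().round(4),L[b[:,1]==v,1].max().round(4)) for v in(210,220,230)])
print('tab original local', np.array([.522,.038])@M, 'press final',np.array([.5329,.1243])@M)
for n,c in [('side5',(322,232))]:
    s=load(n);H,S,V=hsv(s); b=blob(s,(H>18)&(H<32)&(S>150),c); P=onplane(s,b,.078); L=P[:,:2]@M; k=abs(L[:,0]-np.median(L[:,0]))<.012; print('side tab',L[k].min(0),L[k].max(0),L.min(0),L.max(0))
```

```text
[254 152] [271 190] [0.4529 0.0747] [0.488  0.0907]
[313 152] [329 190] [0.4531 0.1299] [0.4882 0.145 ]
[257 236] [273 272] [0.5326 0.0746] [0.5696 0.0906]
[313 236] [328 272] [0.5328 0.1295] [0.5698 0.1444]
bay local 0.5103933404288705 0.11017933002343117 world [0.52033297 0.04352525]
tab wrist: y [(np.float64(0.1681), np.float64(0.2183)), (np.float64(0.1684), np.float64(0.2181)), (np.float64(0.1677), np.float64(0.2178))]
tab original local [0.51275811 0.10491481] press final [0.51245227 0.1918999 ]
side tab [0.49935792 0.15754955] [0.52200859 0.21567884] [0.44527906 0.15753998] [0.5788822  0.21569313]
```

{"api": "play_rows", "payload": {"steps": [{"x": -0.002, "y": -0.04, "z": 0, "rx": 0, "ry": 0, "rz": -0.176, "hand": 0.094}, {"x": -0.002, "y": -0.04, "z": 0, "rx": 0, "ry": 0, "rz": -0.176, "hand": 0.094}, {"x": -0.002, "y": -0.04, "z": 0, "rx": 0, "ry": 0, "rz": -0.176, "hand": 0.094}, {"x": -0.002, "y": -0.04, "z": 0, "rx": 0, "ry": 0, "rz": -0.176, "hand": 0.094}, {"x": -0.002, "y": -0.04, "z": 0, "rx": 0, "ry": 0, "rz": -0.176, "hand": 0.094}, {"x": -0.002, "y": -0.04, "z": 0, "rx": 0, "ry": 0, "rz": -0.176, "hand": 0.094}, {"x": -0.002, "y": -0.04, "z": 0, "rx": 0, "ry": 0, "rz": -0.176, "hand": 0.094}, {"x": -0.002, "y": -0.04, "z": 0, "rx": 0, "ry": 0, "rz": -0.176, "hand": 0.094}]}}

```text
time: 8.32
tool_pos: [0.5161, -0.254, 0.1901]
ee_rot: [-1.568, 0.002, 0.03]
wrist_force: [0.4, -0.8, 0.7]
width: 0.0939
```

{"api": "play_rows", "payload": {"steps": [{"x": 0, "y": -0.04, "z": 0, "rx": 0, "ry": 0, "rz": -0.176, "hand": 0.094}, {"x": 0, "y": -0.04, "z": -0.02, "rx": 0, "ry": 0, "rz": -0.176, "hand": 0.094}, {"x": 0, "y": 0, "z": -0.03, "rx": 0, "ry": 0, "rz": 0, "hand": 0.094}, {"x": 0, "y": 0, "z": 0, "rx": 0, "ry": 0, "rz": 0, "hand": 0.094}, {"x": 0, "y": 0, "z": 0, "rx": 0, "ry": 0, "rz": 0, "hand": 0.094}]}}

```text
time: 8.95
tool_pos: [0.5167, -0.3335, 0.1421]
ee_rot: [-1.57, 0.0, -0.316]
wrist_force: [-0.1, 0.2, -0.1]
width: 0.094
```

Run:
```python
from m import *
s=snap('wrist','wrist6'); o=robot.get_obs(); print(o['tool_pos'],o['ee_rot'],o['width'])
H,S,V=hsv(s)
for nm,mask,c in [('g',(H>40)&(H<80)&(S>120),(320,260))]:
    b=blob(s,mask,c); print(b.min(0),b.max(0),rect(onplane(s,b,.042)))
```

```text
[ 0.51711455 -0.33386872  0.14312297] [-1.57099966e+00 -1.55736849e-03 -3.16420441e-01] 0.09431484368573848
[282 229] [353 269] (array([ 514.9, -339. ]), 32.9, 56.8, 71.9)
```

View pics/wrist6.png

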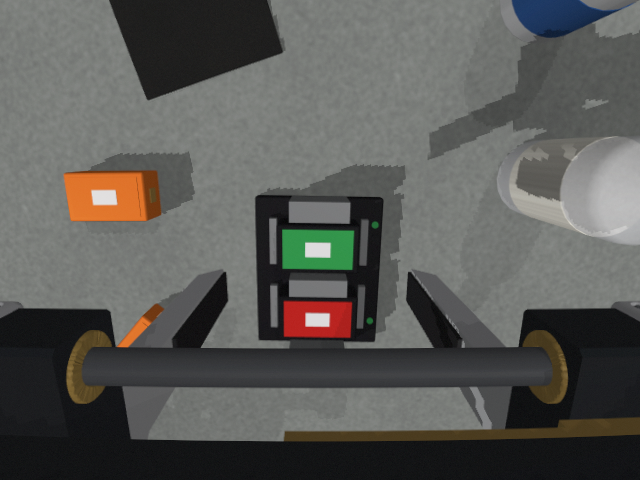

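The close view confirms the green top at (318,249), with the red one beside it at (318,319) and an orange one at (112,195). Position agrees with the side view to about 1 mm.

{"api": "play_rows", "payload": {"steps": [{"x": -0.002, "y": -0.005, "z": -0.02, "rx": 0, "ry": 0, "rz": 0, "hand": 0.094}, {"x": 0, "y": 0, "z": -0.03, "rx": 0, "ry": 0, "rz": 0, "hand": 0.094}, {"x": 0, "y": 0, "z": -0.03, "rx": 0, "ry": 0, "rz": 0, "hand": 0.094}, {"x": 0, "y": 0, "z": -0.025, "rx": 0, "ry": 0, "rz": 0, "hand": 0.094}, {"x": 0, "y": 0, "z": -0.01, "rx": 0, "ry": 0, "rz": 0, "hand": 0.094}, {"x": 0, "y": 0, "z": 0, "rx": 0, "ry": 0, "rz": 0, "hand": 0.094}, {"x": 0, "y": 0, "z": 0, "rx": 0, "ry": 0, "rz": 0, "hand": 0.094}]}}

```text
time: 9.88
tool_pos: [0.515, -0.3402, 0.0285]
ee_rot: [-1.572, -0.003, -0.318]
wrist_force: [-0.6, 0.4, -0.8]
width: 0.0939
```

{"api": "play_rows", "payload": {"steps": [{"x": 0, "y": 0, "z": -0.006, "rx": 0, "ry": 0, "rz": 0, "hand": 0.094}, {"x": 0, "y": 0, "z": 0, "rx": 0, "ry": 0, "rz": 0, "hand": 0.06}, {"x": 0, "y": 0, "z": 0, "rx": 0, "ry": 0, "rz": 0, "hand": 0.06}, {"x": 0, "y": 0, "z": 0, "rx": 0, "ry": 0, "rz": 0, "hand": 0.055}, {"x": 0, "y": 0, "z": 0, "rx": 0, "ry": 0, "rz": 0, "hand": 0.055}, {"x": 0, "y": 0, "z": 0, "rx": 0, "ry": 0, "rz": 0, "hand": 0.055}]}}

```text
time: 10.62
tool_pos: [0.5144, -0.3397, 0.0212]
ee_rot: [-1.571, -0.001, -0.318]
wrist_force: [1.0, 0.1, 0.3]
width: 0.0656
```

{"api": "play_rows", "payload": {"steps": [{"x": 0, "y": 0, "z": 0.005, "rx": 0, "ry": 0, "rz": 0, "hand": 0.05}, {"x": 0, "y": 0, "z": 0.01, "rx": 0, "ry": 0, "rz": 0, "hand": 0.05}, {"x": 0, "y": 0, "z": 0.02, "rx": 0, "ry": 0, "rz": 0, "hand": 0.05}, {"x": 0, "y": 0, "z": 0.03, "rx": 0, "ry": 0, "rz": 0, "hand": 0.05}, {"x": 0, "y": 0, "z": 0.02, "rx": 0, "ry": 0, "rz": 0, "hand": 0.05}, {"x": 0, "y": 0, "z": 0, "rx": 0, "ry": 0, "rz": 0, "hand": 0.05}]}}

```text
time: 11.38
tool_pos: [0.5158, -0.3409, 0.1101]
ee_rot: [-1.573, -0.007, -0.318]
wrist_force: [0.0, -0.5, -2.4]
width: 0.0654
```

Run:
```python
from m import *
s=snap('wrist','wrist7'); o=robot.get_obs(); print(o['tool_pos'],o['ee_rot'],o['width'],o['wrist_force'])
```

```text
[ 0.51485488 -0.34015529  0.10792337] [-1.5720307  -0.00317485 -0.31796895] 0.06610513495418784 [-0.28499714  0.68422227 -2.4274075 ]
```

View pics/wrist7.png

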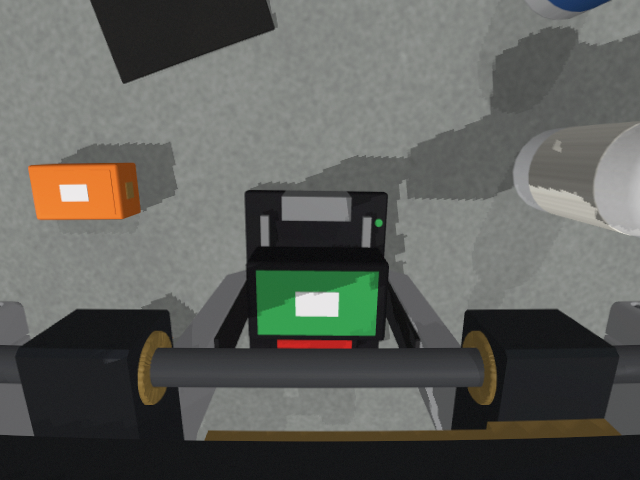

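{"api": "play_rows", "payload": {"steps": [{"x": -0.004, "y": 0.021, "z": 0, "rx": 0, "ry": 0, "rz": 0.176, "hand": 0.05}, {"x": -0.004, "y": 0.021, "z": 0, "rx": 0, "ry": 0, "rz": 0.176, "hand": 0.05}, {"x": -0.004, "y": 0.021, "z": 0, "rx": 0, "ry": 0, "rz": 0.176, "hand": 0.05}, {"x": -0.004, "y": 0.021, "z": 0, "rx": 0, "ry": 0, "rz": 0.176, "hand": 0.05}, {"x": -0.004, "y": 0.021, "z": 0, "rx": 0, "ry": 0, "rz": 0.176, "hand": 0.05}, {"x": -0.004, "y": 0.021, "z": 0, "rx": 0, "ry": 0, "rz": 0.176, "hand": 0.05}, {"x": -0.004, "y": 0.021, "z": 0, "rx": 0, "ry": 0, "rz": 0.176, "hand": 0.05}, {"x": -0.004, "y": 0.021, "z": 0, "rx": 0, "ry": 0, "rz": 0.176, "hand": 0.05}]}}

```text
time: 12.42
tool_pos: [0.4812, -0.1705, 0.1047]
ee_rot: [-1.568, -0.0, 1.096]
wrist_force: [1.0, 0.5, -2.9]
width: 0.0659
```

{"api": "play_rows", "payload": {"steps": [{"x": -0.003, "y": 0.021, "z": 0, "rx": 0, "ry": 0, "rz": 0.176, "hand": 0.05}, {"x": -0.003, "y": 0.021, "z": -0.01, "rx": 0, "ry": 0, "rz": 0.176, "hand": 0.05}, {"x": 0, "y": 0, "z": -0.03, "rx": 0, "ry": 0, "rz": 0, "hand": 0.05}, {"x": 0, "y": 0, "z": -0.03, "rx": 0, "ry": 0, "rz": 0, "hand": 0.05}, {"x": 0, "y": 0, "z": -0.015, "rx": 0, "ry": 0, "rz": 0, "hand": 0.05}, {"x": 0, "y": 0, "z": 0, "rx": 0, "ry": 0, "rz": 0, "hand": 0.05}, {"x": 0, "y": 0, "z": 0, "rx": 0, "ry": 0, "rz": 0, "hand": 0.05}]}}

```text
time: 13.3
tool_pos: [0.477, -0.13, 0.0221]
ee_rot: [-1.573, 0.0, 1.442]
wrist_force: [-0.0, -1.0, -2.2]
width: 0.0655
```

Pack bottom should be about 10 mm above the mat; descending gently.

{"api": "play_rows", "payload": {"steps": [{"x": 0, "y": 0, "z": -0.005, "rx": 0, "ry": 0, "rz": 0, "hand": 0.05}, {"x": 0, "y": 0, "z": -0.003, "rx": 0, "ry": 0, "rz": 0, "hand": 0.05}, {"x": 0, "y": 0, "z": -0.001, "rx": 0, "ry": 0, "rz": 0, "hand": 0.05}, {"x": 0, "y": 0, "z": 0, "rx": 0, "ry": 0, "rz": 0, "hand": 0.05}]}}

```text
time: 13.8
tool_pos: [0.4762, -0.1296, 0.0121]
ee_rot: [-1.571, -0.0, 1.442]
wrist_force: [-0.2, -0.3, -1.4]
width: 0.0659
```

{"api": "play_rows", "payload": {"steps": [{"x": 0, "y": 0, "z": -0.001, "rx": 0, "ry": 0, "rz": 0, "hand": 0.05}, {"x": 0, "y": 0, "z": 0, "rx": 0, "ry": 0, "rz": 0, "hand": 0.05}]}}

```text
time: 14.05
tool_pos: [0.4762, -0.1296, 0.0121]
ee_rot: [-1.571, -0.0, 1.442]
wrist_force: [-3.6, 1.6, 5.6]
width: 0.0659
```

{"api": "play_rows", "payload": {"steps": [{"x": 0, "y": 0, "z": 0, "rx": 0, "ry": 0, "rz": 0, "hand": 0.094}, {"x": 0, "y": 0, "z": 0, "rx": 0, "ry": 0, "rz": 0, "hand": 0.094}, {"x": 0, "y": 0, "z": 0.001, "rx": 0, "ry": 0, "rz": 0, "hand": 0.094}, {"x": 0, "y": 0, "z": 0.03, "rx": 0, "ry": 0, "rz": 0, "hand": 0.094}, {"x": 0, "y": 0, "z": 0.05, "rx": 0, "ry": 0, "rz": 0, "hand": 0.094}, {"x": 0, "y": 0, "z": 0.03, "rx": 0, "ry": 0, "rz": -0.18, "hand": 0.094}, {"x": 0, "y": 0, "z": 0, "rx": 0, "ry": 0, "rz": -0.18, "hand": 0.094}, {"x": 0, "y": 0, "z": 0, "rx": 0, "ry": 0, "rz": -0.18, "hand": 0.094}]}}

```text
time: 15.05
tool_pos: [0.4766, -0.1298, 0.1227]
ee_rot: [-1.572, -0.001, 0.896]
wrist_force: [0.6, 0.3, -0.8]
width: 0.0941
```

{"api": "play_rows", "payload": {"steps": [{"x": 0, "y": 0, "z": 0, "rx": 0, "ry": 0, "rz": -0.18, "hand": 0.094}, {"x": 0, "y": 0, "z": 0, "rx": 0, "ry": 0, "rz": -0.18, "hand": 0.094}, {"x": 0, "y": 0, "z": 0, "rx": 0, "ry": 0, "rz": -0.18, "hand": 0.094}, {"x": 0, "y": 0, "z": 0, "rx": 0, "ry": 0, "rz": -0.18, "hand": 0.094}, {"x": 0, "y": 0, "z": 0, "rx": 0, "ry": 0, "rz": -0.18, "hand": 0.094}, {"x": 0, "y": 0, "z": 0, "rx": 0, "ry": 0, "rz": -0.131, "hand": 0.094}, {"x": 0, "y": 0, "z": 0, "rx": 0, "ry": 0, "rz": 0, "hand": 0.094}, {"x": 0, "y": 0, "z": 0, "rx": 0, "ry": 0, "rz": 0, "hand": 0.094}]}}

```text
time: 16.05
tool_pos: [0.4762, -0.1296, 0.1219]
ee_rot: [-1.571, -0.0, -0.127]
wrist_force: [-0.3, 0.7, 0.5]
width: 0.0937
```

Run:
```python
from m import *
s=snap('wrist','wrist8'); o=robot.get_obs(); print(o['tool_pos'],o['ee_rot'],o['width'])
H,S,V=hsv(s)
b=blob(s,(H>40)&(H<80)&(S>120),(320,260)); print(b.min(0),b.max(0),rect(onplane(s,b,.033)))
```

```text
[ 0.47621712 -0.12958704  0.12196411] [-1.57077956e+00 -7.27776242e-05 -1.27539645e-01] 0.09401763849999781
[296 207] [339 279] (array([ 476.6, -128.2]), 56.6, 32.5, 82.0)
```

View pics/wrist8.png

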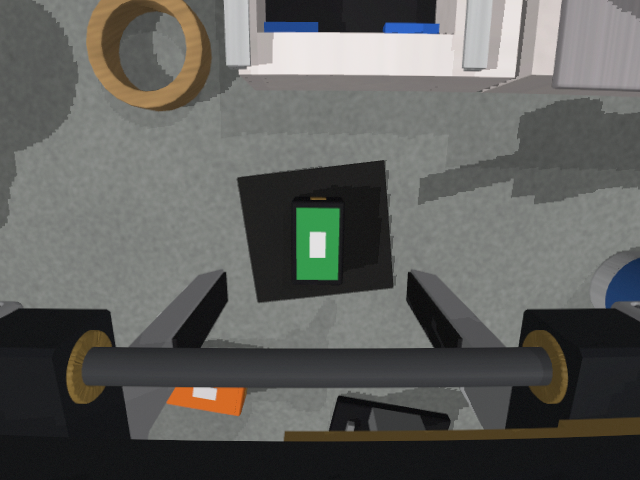

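{"api": "play_rows", "payload": {"steps": [{"x": 0, "y": 0.001, "z": -0.03, "rx": 0, "ry": 0, "rz": 0, "hand": 0.094}, {"x": 0, "y": 0, "z": -0.035, "rx": 0, "ry": 0, "rz": 0, "hand": 0.08}, {"x": 0, "y": 0, "z": -0.03, "rx": 0, "ry": 0, "rz": 0, "hand": 0.07}, {"x": 0, "y": 0, "z": -0.012, "rx": 0, "ry": 0, "rz": 0, "hand": 0.07}, {"x": 0, "y": 0, "z": -0.004, "rx": 0, "ry": 0, "rz": 0, "hand": 0.07}, {"x": 0, "y": 0, "z": 0, "rx": 0, "ry": 0, "rz": 0, "hand": 0.07}]}}

```text
time: 16.85
tool_pos: [0.477, -0.1289, 0.0119]
ee_rot: [-1.571, -0.002, -0.129]
wrist_force: [1.4, -0.6, 0.1]
width: 0.0702
```

{"api": "play_rows", "payload": {"steps": [{"x": 0, "y": 0, "z": 0, "rx": 0, "ry": 0, "rz": 0, "hand": 0.04}, {"x": 0, "y": 0, "z": 0, "rx": 0, "ry": 0, "rz": 0, "hand": 0.03}, {"x": 0, "y": 0, "z": 0, "rx": 0, "ry": 0, "rz": 0, "hand": 0.03}, {"x": 0, "y": 0, "z": 0, "rx": 0, "ry": 0, "rz": 0, "hand": 0.03}]}}

```text
time: 17.35
tool_pos: [0.4765, -0.1287, 0.0114]
ee_rot: [-1.571, -0.001, -0.129]
wrist_force: [1.2, 0.3, -0.2]
width: 0.04
```

{"api": "play_rows", "payload": {"steps": [{"x": 0, "y": 0, "z": 0.01, "rx": 0, "ry": 0, "rz": 0, "hand": 0.03}, {"x": 0, "y": 0, "z": 0.03, "rx": 0, "ry": 0, "rz": 0, "hand": 0.03}, {"x": 0, "y": 0, "z": 0.04, "rx": 0, "ry": 0, "rz": 0, "hand": 0.03}, {"x": 0.007, "y": 0.027, "z": 0.03, "rx": 0, "ry": 0, "rz": 0, "hand": 0.03}, {"x": 0.01, "y": 0.04, "z": 0.01, "rx": 0, "ry": 0, "rz": 0, "hand": 0.03}, {"x": 0.01, "y": 0.04, "z": 0, "rx": 0, "ry": 0, "rz": 0, "hand": 0.03}, {"x": 0.01, "y": 0.04, "z": 0, "rx": 0, "ry": 0, "rz": 0, "hand": 0.03}, {"x": 0.0074, "y": 0.025, "z": 0, "rx": 0, "ry": 0, "rz": 0, "hand": 0.03}]}}

```text
time: 18.35
tool_pos: [0.5204, 0.0452, 0.131]
ee_rot: [-1.571, 0.001, -0.127]
wrist_force: [-0.2, -0.1, -1.8]
width: 0.0394
```

{"api": "play_rows", "payload": {"steps": [{"x": 0, "y": 0, "z": -0.02, "rx": 0, "ry": 0, "rz": 0, "hand": 0.03}, {"x": 0, "y": 0, "z": -0.015, "rx": 0, "ry": 0, "rz": 0, "hand": 0.03}, {"x": 0, "y": 0, "z": 0, "rx": 0, "ry": 0, "rz": 0, "hand": 0.03}, {"x": 0, "y": 0, "z": 0, "rx": 0, "ry": 0, "rz": 0, "hand": 0.03}]}}

```text
time: 18.85
tool_pos: [0.5208, 0.043, 0.0964]
ee_rot: [-1.571, -0.001, -0.13]
wrist_force: [0.1, 0.6, -2.7]
width: 0.0397
```

Run:
```python
from m import *
s=snap('wrist','wrist9'); o=robot.get_obs(); print(o['tool_pos'],o['ee_rot'],o['width'],o['wrist_force'])
s=snap('side','side9'); cv2.imwrite('pics/side9c.png',cv2.resize(s['color'][180:310,270:400,::-1],None,fx=4,fy=4,interpolation=cv2.INTER_CUBIC))
```

```text
[0.52106749 0.04300268 0.09678195] [-1.57066991e+00 -1.36087612e-03 -1.29755553e-01] 0.039833659562649636 [ 0.58518626 -0.36525272 -1.79263319]
```

View pics/wrist9.png

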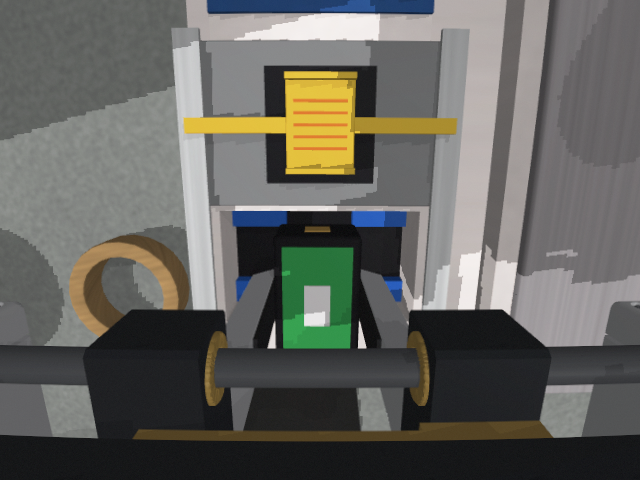

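View pics/side9c.png

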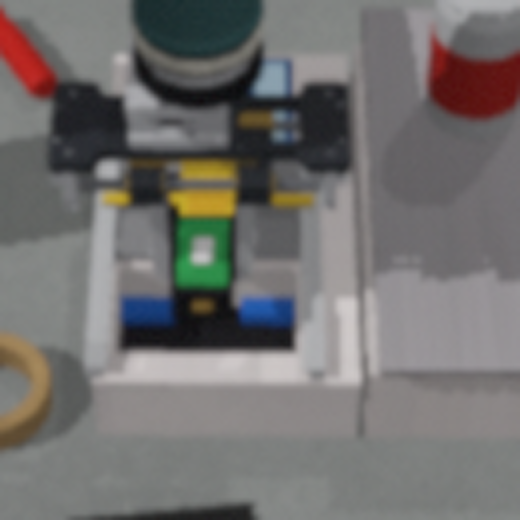

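Run:
```python
from m import *
a=np.radians(-7.4); M=np.array([[np.cos(a),-np.sin(a)],[np.sin(a),np.cos(a)]])
T=np.array([.5209,.0430])
print('tcp local',T@M)
s=load('wrist9'); H,S,V=hsv(s)
b=blob(s,(H>40)&(H<80)&(S>100),(318,290)); L=onplane(s,b,.1182)[:,:2]@M; print('green',L.min(0),L.max(0))
m=(H>18)&(H<32)&(S>150)&(V>120)
b=blob(s,m,(320,122)); L=onplane(s,b,.083)[:,:2]@M; k=(abs(b[:,0]-320)<30); 
print('tab y(lip z)',L[k].min(0),L[k].max(0)); L=onplane(s,b,.078)[:,:2]@M
print('tab x',[(L[b[:,1]==v,0].min(),L[b[:,1]==v,0].max()) for v in (95,105,150,160)], 'arms',L[:,0].min(),L[:,0].max())
mb=(H>105)&(H<125)&(S>150)&(V>40)
for c in [(260,218),(378,218)]:
    b=blob(s,mb,c); L=onplane(s,b,.028)[:,:2]@M; print('rib',b.min(0),b.max(0),L.min(0),L.max(0))
s=load('side9'); H,S,V=hsv(s)
b=blob(s,(H>40)&(H<80)&(S>100),(320,242)); L=onplane(s,b,.1182)[:,:2]@M; print('side green',L.min(0),L.max(0))
for c in [(307,258),(337,257)]:
    b=blob(s,mb,c); L=onplane(s,b,.028)[:,:2]@M; print('side rib',b.min(0),b.max(0),L.min(0),L.max(0))
```

```text
tcp local [0.5110233  0.10973149]
green [0.49416309 0.08766477] [0.52706471 0.13835887]
tab y(lip z) [0.49727421 0.16799877] [0.52751291 0.21825757]
tab x [(np.float64(0.49446233984291343), np.float64(0.5297811956831533)), (np.float64(0.49437340152763365), np.float64(0.52988165994637)), (np.float64(0.49447693739706367), np.float64(0.5298336412610307)), (np.float64(0.4943800714416668), np.float64(0.5299437546075112))] arms 0.4412780468321982 0.5833266237296332
rib [233 211] [286 226] [0.45265074 0.12924929] [0.48959963 0.13978889]
rib [351 211] [405 226] [0.53420703 0.12922855] [0.57190132 0.13973259]
side green [0.49399299 0.0770763 ] [0.52803085 0.13685248]
side rib [233 211] [286 226] [0.24619567 0.24506065] [0.40746235 0.30523015]
side rib [351 211] [405 226] [0.59596443 0.24598294] [0.75614985 0.30579807]
```

{"api": "play_rows", "payload": {"steps": [{"x": 0.001, "y": -0.0005, "z": -0.02, "rx": 0, "ry": 0, "rz": 0, "hand": 0.03}, {"x": 0, "y": 0, "z": -0.02, "rx": 0, "ry": 0, "rz": 0, "hand": 0.03}, {"x": 0, "y": 0, "z": -0.014, "rx": 0, "ry": 0, "rz": 0, "hand": 0.03}, {"x": 0, "y": 0, "z": -0.008, "rx": 0, "ry": 0, "rz": 0, "hand": 0.03}, {"x": 0, "y": 0, "z": -0.003, "rx": 0, "ry": 0, "rz": 0, "hand": 0.03}, {"x": 0, "y": 0, "z": 0, "rx": 0, "ry": 0, "rz": 0, "hand": 0.03}]}}

```text
time: 19.7
tool_pos: [0.522, 0.0429, 0.0314]
ee_rot: [-1.571, -0.001, -0.129]
wrist_force: [-0.2, -0.4, -2.2]
width: 0.0402
```

{"api": "play_rows", "payload": {"steps": [{"x": 0, "y": 0, "z": -0.002, "rx": 0, "ry": 0, "rz": 0, "hand": 0.03}, {"x": 0, "y": 0, "z": -0.002, "rx": 0, "ry": 0, "rz": 0, "hand": 0.03}, {"x": 0, "y": 0, "z": 0, "rx": 0, "ry": 0, "rz": 0, "hand": 0.03}]}}

```text
time: 20.08
tool_pos: [0.5215, 0.0429, 0.0269]
ee_rot: [-1.571, 0.0, -0.129]
wrist_force: [0.1, -0.3, -2.8]
width: 0.0398
```

{"api": "play_rows", "payload": {"steps": [{"x": 0, "y": 0, "z": -0.001, "rx": 0, "ry": 0, "rz": 0, "hand": 0.03}, {"x": 0, "y": 0, "z": 0, "rx": 0, "ry": 0, "rz": 0, "hand": 0.03}]}}

```text
time: 20.32
tool_pos: [0.5217, 0.0429, 0.0264]
ee_rot: [-1.571, -0.0, -0.129]
wrist_force: [-0.4, 0.4, -1.2]
width: 0.0403
```

{"api": "play_rows", "payload": {"steps": [{"x": 0, "y": 0, "z": -0.001, "rx": 0, "ry": 0, "rz": 0, "hand": 0.03}, {"x": 0, "y": 0, "z": 0, "rx": 0, "ry": 0, "rz": 0, "hand": 0.03}]}}

```text
time: 20.58
tool_pos: [0.5218, 0.0429, 0.0264]
ee_rot: [-1.571, -0.001, -0.129]
wrist_force: [-2.3, 0.7, 5.7]
width: 0.0396
```

Contact came at the predicted height, with the pack on the floor. Releasing with a limited opening, then lifting.

{"api": "play_rows", "payload": {"steps": [{"x": 0, "y": 0, "z": 0.001, "rx": 0, "ry": 0, "rz": 0, "hand": 0.058}, {"x": 0, "y": 0, "z": 0, "rx": 0, "ry": 0, "rz": 0, "hand": 0.058}, {"x": 0, "y": 0, "z": 0, "rx": 0, "ry": 0, "rz": 0, "hand": 0.058}, {"x": 0, "y": 0, "z": 0.01, "rx": 0, "ry": 0, "rz": 0, "hand": 0.058}, {"x": 0, "y": 0, "z": 0.03, "rx": 0, "ry": 0, "rz": 0, "hand": 0.058}, {"x": 0, "y": 0, "z": 0.04, "rx": 0, "ry": 0, "rz": 0, "hand": 0.058}, {"x": 0, "y": 0, "z": 0.05, "rx": 0, "ry": 0, "rz": 0, "hand": 0.058}, {"x": 0, "y": 0, "z": 0, "rx": 0, "ry": 0, "rz": 0, "hand": 0.04}]}}

```text
time: 21.58
tool_pos: [0.5248, 0.0429, 0.1623]
ee_rot: [-1.57, -0.012, -0.129]
wrist_force: [-0.1, 0.9, 0.3]
width: 0.0512
```

Run:
```python
from m import *
a=np.radians(-7.4); M=np.array([[np.cos(a),-np.sin(a)],[np.sin(a),np.cos(a)]])
s=snap('wrist','wrist10'); H,S,V=hsv(s)
b=blob(s,(H>40)&(H<80)&(S>100),(318,290)); P=onplane(s,b,.048); L=P[:,:2]@M; print('green',L.min(0),L.max(0),rect(P),'z',np.percentile(depthpts(s,b)[:,2],[5,50,95]))
s=snap('side','side10'); H,S,V=hsv(s); b=blob(s,(H>40)&(H<80)&(S>100),(320,255)); print(b.min(0),b.max(0),rect(onplane(s,b,.048)),'z',np.percentile(depthpts(s,b)[:,2],[5,50,95]))
```

```text
green [0.49450333 0.08166813] [0.52785488 0.13866811] (array([521.1,  43.4]), 57.0, 33.3, 82.4) z [0.04768715 0.04882207 0.04997865]
[314 251] [328 266] (array([521.7,  44.8]), 50.8, 37.3, 82.9) z [0.04389186 0.04770495 0.05138162]
```

View pics/wrist10.png

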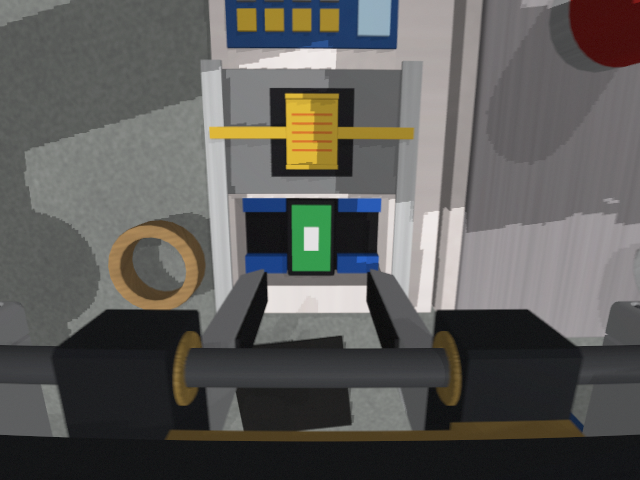

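The pack lies flat at (312,238) between the ribs, its top at 48 mm as it should be. Now back to the tab.

{"api": "play_rows", "payload": {"steps": [{"x": 0.001, "y": 0.009, "z": 0, "rx": 0, "ry": 0, "rz": 0.18, "hand": 0}, {"x": 0.001, "y": 0.009, "z": 0, "rx": 0, "ry": 0, "rz": 0.18, "hand": 0}, {"x": 0.001, "y": 0.009, "z": 0, "rx": 0, "ry": 0, "rz": 0.18, "hand": 0}, {"x": 0.001, "y": 0.009, "z": 0, "rx": 0, "ry": 0, "rz": 0.18, "hand": 0}, {"x": 0.001, "y": 0.009, "z": 0, "rx": 0, "ry": 0, "rz": 0.18, "hand": 0}, {"x": 0.001, "y": 0.009, "z": 0, "rx": 0, "ry": 0, "rz": 0.18, "hand": 0}, {"x": 0.001, "y": 0.009, "z": 0, "rx": 0, "ry": 0, "rz": 0.18, "hand": 0}, {"x": 0.001, "y": 0.009, "z": 0, "rx": 0, "ry": 0, "rz": 0.18, "hand": 0}]}}

```text
time: 22.68
tool_pos: [0.5283, 0.115, 0.1535]
ee_rot: [-1.567, 0.002, 1.317]
wrist_force: [-0.1, -0.5, 0.1]
width: 0.0004
```

{"api": "play_rows", "payload": {"steps": [{"x": 0.003, "y": 0.01, "z": 0, "rx": 0, "ry": 0, "rz": 0.131, "hand": 0}, {"x": 0, "y": 0, "z": 0, "rx": 0, "ry": 0, "rz": 0, "hand": 0}, {"x": 0, "y": 0, "z": 0, "rx": 0, "ry": 0, "rz": 0, "hand": 0}]}}

```text
time: 23.05
tool_pos: [0.5319, 0.1246, 0.1547]
ee_rot: [-1.568, 0.001, 1.44]
wrist_force: [0.2, -0.6, 0.3]
width: 0.0005
```

{"api": "play_rows", "payload": {"steps": [{"x": 0, "y": 0, "z": -0.03, "rx": 0, "ry": 0, "rz": 0.002, "hand": 0}, {"x": 0, "y": 0, "z": -0.025, "rx": 0, "ry": 0, "rz": 0, "hand": 0}, {"x": 0, "y": 0, "z": -0.012, "rx": 0, "ry": 0, "rz": 0, "hand": 0}, {"x": 0, "y": 0, "z": -0.006, "rx": 0, "ry": 0, "rz": 0, "hand": 0}, {"x": 0, "y": 0, "z": 0, "rx": 0, "ry": 0, "rz": 0, "hand": 0}, {"x": 0, "y": 0, "z": 0, "rx": 0, "ry": 0, "rz": 0, "hand": 0}]}}

```text
time: 23.8
tool_pos: [0.5333, 0.125, 0.0841]
ee_rot: [-1.573, -0.001, 1.444]
wrist_force: [0.2, -0.0, -0.3]
width: -0.0
```

Run:
```python
from m import *
s=snap('wrist','wrist11')
```

```text
(no output)
```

View pics/wrist11.png

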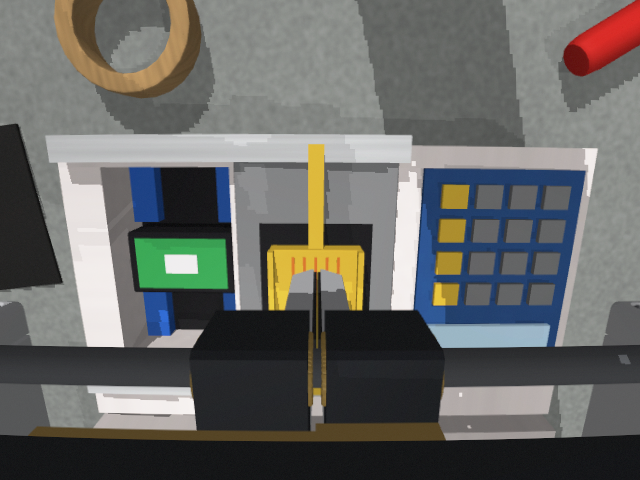

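Fingertips are centred on the pad, at column 316. Pressing from 0.084 to about 0.0716.

{"api": "play_rows", "payload": {"steps": [{"x": 0, "y": 0, "z": -0.004, "rx": 0, "ry": 0, "rz": 0, "hand": 0}, {"x": 0, "y": 0, "z": -0.003, "rx": 0, "ry": 0, "rz": 0, "hand": 0}, {"x": 0, "y": 0, "z": -0.002, "rx": 0, "ry": 0, "rz": 0, "hand": 0}, {"x": 0, "y": 0, "z": -0.002, "rx": 0, "ry": 0, "rz": 0, "hand": 0}, {"x": 0, "y": 0, "z": -0.001, "rx": 0, "ry": 0, "rz": 0, "hand": 0}, {"x": 0, "y": 0, "z": 0, "rx": 0, "ry": 0, "rz": 0, "hand": 0}, {"x": 0, "y": 0, "z": 0, "rx": 0, "ry": 0, "rz": 0, "hand": 0}]}}

```text
time: 24.72
tool_pos: [0.533, 0.125, 0.0726]
ee_rot: [-1.572, -0.0, 1.444]
wrist_force: [-1.7, 0.1, 6.7]
width: 0.0004
```

{"api": "play_rows", "payload": {"steps": [{"x": 0, "y": 0, "z": -0.001, "rx": 0, "ry": 0, "rz": 0, "hand": 0}, {"x": 0, "y": 0, "z": -0.0003, "rx": 0, "ry": 0, "rz": 0, "hand": 0}, {"x": 0, "y": 0, "z": 0, "rx": 0, "ry": 0, "rz": 0, "hand": 0}]}}

```text
time: 25.1
tool_pos: [0.5331, 0.125, 0.0715]
ee_rot: [-1.572, -0.0, 1.444]
wrist_force: [-2.1, -0.1, 8.5]
width: 0.0006
```

{"api": "play_rows", "payload": {"steps": [{"x": -0.0004, "y": -0.003, "z": 0, "rx": 0, "ry": 0, "rz": 0, "hand": 0}, {"x": -0.0008, "y": -0.006, "z": 0, "rx": 0, "ry": 0, "rz": 0, "hand": 0}, {"x": -0.0008, "y": -0.006, "z": 0, "rx": 0, "ry": 0, "rz": 0, "hand": 0}, {"x": -0.0008, "y": -0.006, "z": 0, "rx": 0, "ry": 0, "rz": 0, "hand": 0}, {"x": -0.0008, "y": -0.006, "z": 0, "rx": 0, "ry": 0, "rz": 0, "hand": 0}, {"x": 0, "y": 0, "z": 0, "rx": 0, "ry": 0, "rz": 0, "hand": 0}]}}

```text
time: 25.85
tool_pos: [0.5295, 0.098, 0.0715]
ee_rot: [-1.573, -0.001, 1.444]
wrist_force: [-2.4, 0.6, 8.3]
width: 0.001
```

{"api": "play_rows", "payload": {"steps": [{"x": -0.0008, "y": -0.006, "z": 0, "rx": 0, "ry": 0, "rz": 0, "hand": 0}, {"x": -0.0008, "y": -0.006, "z": 0, "rx": 0, "ry": 0, "rz": 0, "hand": 0}, {"x": -0.0008, "y": -0.006, "z": 0, "rx": 0, "ry": 0, "rz": 0, "hand": 0}, {"x": -0.0008, "y": -0.006, "z": 0, "rx": 0, "ry": 0, "rz": 0, "hand": 0}, {"x": 0, "y": 0, "z": 0, "rx": 0, "ry": 0, "rz": 0, "hand": 0}]}}

```text
time: 26.48
tool_pos: [0.5263, 0.0739, 0.0715]
ee_rot: [-1.573, -0.001, 1.444]
wrist_force: [-1.9, 0.2, 9.5]
width: 0.0004
```

{"api": "play_rows", "payload": {"steps": [{"x": -0.0008, "y": -0.006, "z": 0, "rx": 0, "ry": 0, "rz": 0, "hand": 0}, {"x": -0.0008, "y": -0.006, "z": 0, "rx": 0, "ry": 0, "rz": 0, "hand": 0}, {"x": -0.0008, "y": -0.006, "z": 0, "rx": 0, "ry": 0, "rz": 0, "hand": 0}, {"x": -0.0008, "y": -0.006, "z": 0, "rx": 0, "ry": 0, "rz": 0, "hand": 0}, {"x": -0.0005, "y": -0.004, "z": 0, "rx": 0, "ry": 0, "rz": 0, "hand": 0}, {"x": 0, "y": 0, "z": 0, "rx": 0, "ry": 0, "rz": 0, "hand": 0}]}}

```text
time: 27.22
tool_pos: [0.5226, 0.046, 0.0715]
ee_rot: [-1.572, -0.001, 1.444]
wrist_force: [-2.5, 0.7, 7.9]
width: 0.0007
```

Run:
```python
from m import *
s=snap('wrist','wrist12')
```

```text
(no output)
```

View pics/wrist12.png

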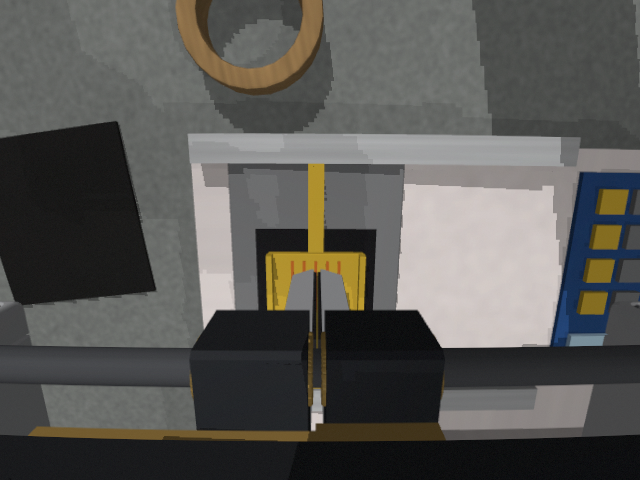

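{"api": "play_rows", "payload": {"steps": [{"x": -0.0002, "y": -0.002, "z": 0, "rx": 0, "ry": 0, "rz": 0, "hand": 0}, {"x": -0.0002, "y": -0.0015, "z": 0, "rx": 0, "ry": 0, "rz": 0, "hand": 0}, {"x": -0.0001, "y": -0.001, "z": 0, "rx": 0, "ry": 0, "rz": 0, "hand": 0}, {"x": -0.0001, "y": -0.001, "z": 0, "rx": 0, "ry": 0, "rz": 0, "hand": 0}, {"x": 0, "y": 0, "z": 0, "rx": 0, "ry": 0, "rz": 0, "hand": 0}]}}

```text
time: 27.9
tool_pos: [0.522, 0.0417, 0.0715]
ee_rot: [-1.572, -0.003, 1.444]
wrist_force: [-1.9, 3.5, 7.4]
width: 0.0005
```

+3.5 N along y means it is against the shut stop. Releasing.

{"api": "play_rows", "payload": {"steps": [{"x": 0, "y": 0, "z": 0.003, "rx": 0, "ry": 0, "rz": 0, "hand": 0}, {"x": 0, "y": 0, "z": 0.004, "rx": 0, "ry": 0, "rz": 0, "hand": 0}, {"x": 0, "y": 0, "z": 0.015, "rx": 0, "ry": 0, "rz": 0, "hand": 0}, {"x": 0, "y": 0, "z": 0.04, "rx": 0, "ry": 0, "rz": 0, "hand": 0}, {"x": 0, "y": 0.01, "z": 0.05, "rx": 0, "ry": 0, "rz": 0, "hand": 0}, {"x": -0.02, "y": 0.06, "z": 0.01, "rx": 0, "ry": 0, "rz": 0, "hand": 0}, {"x": -0.02, "y": 0.05, "z": 0, "rx": 0, "ry": 0, "rz": 0, "hand": 0}, {"x": 0, "y": 0, "z": 0, "rx": 0, "ry": 0, "rz": 0, "hand": 0}]}}

```text
time: 28.9
tool_pos: [0.4808, 0.1613, 0.1921]
ee_rot: [-1.571, -0.0, 1.449]
wrist_force: [0.1, 0.6, 0.6]
width: 0.0006
```

Run:
```python
from m import *
a=np.radians(-7.4); M=np.array([[np.cos(a),-np.sin(a)],[np.sin(a),np.cos(a)]])
s=snap('wrist','wrist13'); H,S,V=hsv(s)
b=blob(s,(H>18)&(H<32)&(S>150)&(V>120),(220,235)); L=onplane(s,b,.083)[:,:2]@M; k=abs(L[:,0]-.512)<.014
print(b.min(0),b.max(0),L[k].min(0),L[k].max(0),'pad z',np.percentile(depthpts(s,b[k])[:,2],[5,50,95]))
s=snap('side','side13'); H,S,V=hsv(s)
b=blob(s,(H>18)&(H<32)&(S>150),(322,254)); P=onplane(s,b,.078); D=depthpts(s,b); print(len(b),b.min(0),b.max(0),rect(P),np.median(D,0),np.percentile(D[:,2],[10,90])) 
cv2.imwrite('pics/side13c.png',cv2.resize(s['color'][180:460,230:480,::-1],None,fx=2.1,fy=2.1,interpolation=cv2.INTER_CUBIC))
```

```text
[152 217] [213 347] [0.49800357 0.08423783] [0.52599882 0.13417517] pad z [0.07682353 0.07812204 0.08329141]
369 [296 245] [347 262] (array([522.5,  37.3]), 117.7, 62.7, 19.3) [0.52193443 0.03839945 0.07638202] [0.068665   0.08024143]
```

View pics/wrist13.png

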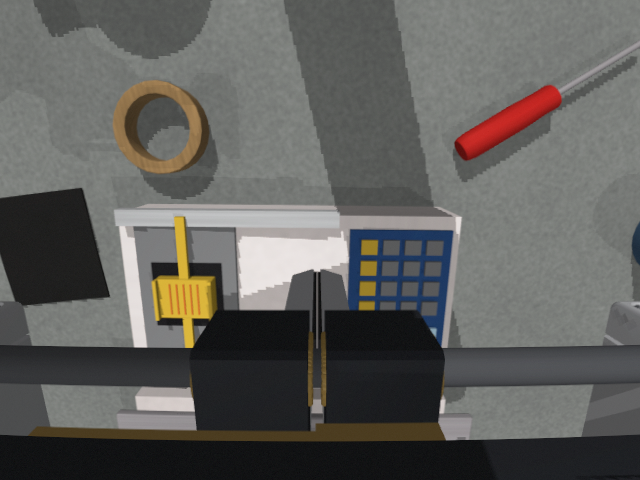

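View pics/side13c.png

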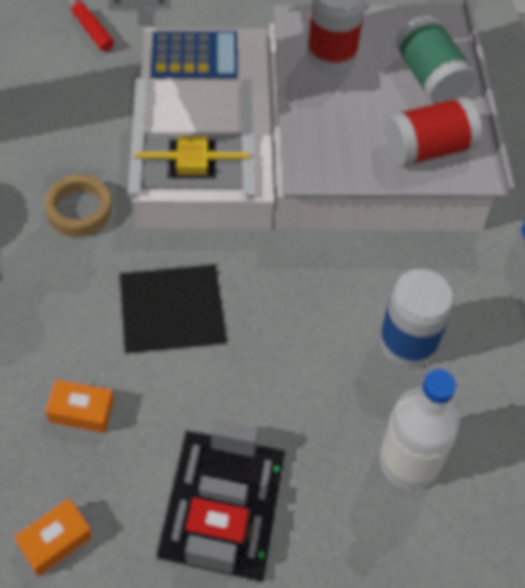

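The tab is back at its starting pixels in the side view, and its pad is up at 78 mm. The dock's green slot is empty and nothing else has moved. Handing in.

```bash
python3 -c "
from bench import workorder; print(workorder.close_job())"
```

```text
the job is handed in; nothing more can be done
None
```

The charged (green-top) pack is in the scale's bay and the cover is shut again. I handed the job in at about 29 s of the 72 s allowed.

- **Opening:** I held the tab down with about 7.5–8.5 N and slid the cover open until it met its end stop.
- **Moving the pack:** I took it from the dock by its ends, set it down on the mat, and took it again by its sides. I then lowered it until it touched the cradle floor, at the height I had predicted, and only then let go.
- **Closing:** I slid the cover shut with the tab held at about 7–9.5 N. One reading was 9.5 N, just over the suggested 9 N but far below the 40 N limit. I pressed it against the shut stop and released it.

**Last checks:**
- **Pack:** before closing, its top was at 48 mm and it was centred between the ribs to about 1 mm.
- **Tab:** it is up, with its pad at 78 mm, and within a pixel of its starting place in the side view.
- **Surroundings:** the red pack, both orange look-alikes, the cans, bottle, tape and screwdriver look unmoved. The mug was outside my last pictures; the arm only passed well above it.
- **Robot:** the arm is clear and touching nothing.

**One disagreement:** the wrist and side cameras differed by up to about 5 mm along the rails. I went by the wrist camera for the tab and bay, and the contact forces at both stops and on the bay floor agreed with it.

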